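# Shut a row of flip lids with one light stroke

### The arm

A 7-joint arm with a two-finger parallel gripper is mounted at the origin on a cart in front of the work surface, level with it; the furniture and walls round the work are solid. World frame = base frame: x ahead of the robot, y to its left, z up, the work surface at z = 0. Lengths are in m, angles in rad, forces in N, time in s.
With the tool pointing down it reaches from about 0.4 to 0.85 m from the base axis. Payload 10.4 kg.
Tool frame: the origin (TCP) lies midway between the tips of the shut fingers; the grasp point (between the pads) lies 19 mm behind it; y points along the fingers, x is the direction in which the jaws open and shut, and the axes are right-handed (so a half turn about y gives the same grasp; the last joint's range is limited). The gripper opens to 87 mm and grips with 3 to 60 N. Pads are 19 mm wide; open, the fingers measure 117 mm over their backs; the gripper's body (75 mm by 190 mm) begins 51 mm behind the grasp point.
Start: joints at [-1.276, 0.332, -0.065, 1.46, 0.022, 1.35, -0.088], TCP at [0.195, 0.594, 0.223] pointing down, gripper open.
Joint ranges: [-2.6, 2.6], [-0.5, 2.12], [-1.47, 1.34], [0.16, 2.42], [-1.27, 4.41], [0.06, 2.06], [-2.6, 2.6]. Speed limits (rad/s): [2.22, 2.22, 2.79, 2.79, 3.14, 3.14, 3.14].

### API

Orientations are given as a unit quaternion [x, y, z, w].
In Python, from bench import * gives the robot as it stands.
- The arm moves only by the tool jog_arm, never from a script. Its argument "commands" is a list of rows, each an object with "translation": the shift along the world's x, y, z in mm, a list of three; "twist": the turn about the world's z in rad. A call has 1 to 20 rows; each row shifts and turns the commanded pose from where the row before left it; what a row does not reach is not made up. A row lasts 1/10 s, in which the tool goes at most 50 mm and 8.59 degrees, less where a joint would pass 70% of its speed; a pose out of reach is approached as far as the arm can. A call is refused whole if a number of a shift passes 50 or a number of a turn 0.15, either way. A call with a gripper value outside its range is refused whole. "grip" is the closure, from 0 (fully open) to 1 (shut), set as the call begins (left out, the last holds). The fingers move at their own pace and stop on an object; "grip_force" is the grip in N (left out, the last holds). Time passes only in rows, so rows that do not move let the fingers close. It gives the time, the measured TCP pose, the force and the opening at its end, in the units of the state.
- read_state(): the state, without advancing time (a new reading comes with each control period).
- camera(name): name is "scene" or "top" or "wrist"; returns a dict with "img" (400x640x3 uint8, red, green, blue), "fx", "fy", "cx", "cy" (pixels), "dist" ([k1, k2, p1, p2, k3] as OpenCV has them; the pictures are not rectified), "cam_to_world" (4x4, takes a point from camera to world coordinates). Camera axes: x right, y down, z forward; pixel columns grow to the right and rows downward; lengths in m; the calibration is good to about 2 mm. A picture is of the moment at which its call begins. There is no depth.
- close_job(): hands the job in, once; it reports no verdict.
The state is a dict: "time": time; "joint_positions": joint angles; "joint_vel": joint speeds; "joint_torque": joint torques, N m; "ee_pos": TCP position; "eef_rot": TCP orientation; "ft_force": force on the tool from outside, world axes, zero at the start; "torque": the same for the moment, N m; "width": finger opening in m.
Only numpy, scipy, OpenCV 4.12 (cv2) and the standard library are available. Lean on these libraries where they do the work, as an engineer would, in place of code of your own. Each camera call takes 0.05 s, during which the arm holds its last target.

### The job

The five flip lids of the grey seal box stand open: run your fingertips lightly along the row, starting at the end from which the lids fold over, so that each lid in turn folds down over its own compartment, and all five end up shut flat. Pick nothing up, do not shove the box from its place, and leave the parts standing around it alone; finish with the hand clear.

Things in the scene. Friction and masses are not known exactly. Their poses are not given: they have to be found in the camera images.
- seal_box: loose grey steel box, 50 (x) by 246 (y) by 30 mm high, 1.8 kg, slides if pushed firmly; origin: centre of underside, z up. Five compartments (a seal in each, below the rim) in a row along y, centres at y = -92, -46, 0, 46, 92 mm. Each has an aluminium lid 42 (x) by 40 (y) by 2.5 mm, hinged on the rim along x, 20 mm to -y of the compartment's centre; it shuts by folding over to +y
- row_start (a point): middle of the first lid's hinge line (box y = -112 mm), at the height of the tops of shut lids, 32.5 mm above the bench
- row_end (a point): middle of the last lid's free edge when shut (box y = +112 mm), at the height of the tops of shut lids, 32.5 mm above the bench
- lid1 (a joint): opening angle of lid 1 of the box, counted from the -y end: 0 shut flat, about 1.57 standing upright, 1.85 at its stop, leaning back a little to -y; no spring, stiff enough to stay at any angle, moved by less than 1 N at its free edge
- lid2 (a joint): opening angle of lid 2 of the box, counted from the -y end: 0 shut flat, about 1.57 standing upright, 1.85 at its stop, leaning back a little to -y; no spring, stiff enough to stay at any angle, moved by less than 1 N at its free edge
- lid3 (a joint): opening angle of lid 3 of the box, counted from the -y end: 0 shut flat, about 1.57 standing upright, 1.85 at its stop, leaning back a little to -y; no spring, stiff enough to stay at any angle, moved by less than 1 N at its free edge
- lid4 (a joint): opening angle of lid 4 of the box, counted from the -y end: 0 shut flat, about 1.57 standing upright, 1.85 at its stop, leaning back a little to -y; no spring, stiff enough to stay at any angle, moved by less than 1 N at its free edge
- lid5 (a joint): opening angle of lid 5 of the box, counted from the -y end: 0 shut flat, about 1.57 standing upright, 1.85 at its stop, leaning back a little to -y; no spring, stiff enough to stay at any angle, moved by less than 1 N at its free edge
- spring_a: valve spring, tapered coil, 30 mm across, 52 mm tall, standing beside the box; origin at the centre of its underside; leave alone
- spring_b: valve spring, tapered coil, 30 mm across, 52 mm tall, standing beside the box; origin at the centre of its underside; leave alone
- tappet_a: bucket tappet, plain steel cup 41 mm across, 31 mm tall, standing beside the box; origin at the centre of its underside; leave alone
- tappet_b: bucket tappet, plain steel cup 41 mm across, 31 mm tall, standing beside the box; origin at the centre of its underside; leave alone
- cap_a: camshaft bearing cap, grey arched casting 46x100x50 mm with bolts standing in it; origin at the centre of its underside; leave alone
- cap_b: camshaft bearing cap, grey arched casting 46x100x51 mm with bolts standing in it; origin at the centre of its underside; leave alone
- tape: stack of amber tape rolls, 69 mm across, 68 mm tall; origin at the centre of its underside; leave alone

How it is judged:
By the outcome, as a careful person would: the job done as asked, in the order asked, and still so for the second after the job is handed in, with the robot touching nothing.
It also fails if it takes over 42 s, if anything falls off the work surface, if the arm or the gripper's body presses on something with over 40 N, if the wrist force passes 120 N, or if a joint passes its speed limit or range.

## Working session

There is one attempt and no reset: what is moved stays moved. The work goes in short steps, Python scripts to look and compute and a tool call to move; the robot and the scene stay as the last step left them, time stands still between calls to the robot, and variables do not carry over. Pictures are saved under pics/ and viewed, and the job is handed in when it is done.

Besides the shell and the picture viewer there is one more tool, called after "Call:" by a JSON object that holds its "method" and its "body". jog_arm: Moves the arm, as the interface text tells. Its arguments: {"type":"object","properties":{"commands":{"type":"array"},"grip":{"type":"number"},"grip_force":{"type":"number"}},"required":["commands"]}

```bash
mkdir -p pics; ls; python3 - <<'E'
from bench import *
import cv2, numpy as np
s=read_state(); print({k:np.round(v,3).tolist() for k,v in s.items()})
for n in ["scene","top"]:
    c=camera(n); cv2.imwrite(f"pics/{n}0.png",c["img"][:,:,::-1]); 
    print(n,c["fx"],c["fy"],c["cx"],c["cy"],c["dist"]); print(np.round(c["cam_to_world"],3))
    np.savez(f"{n}0.npz",**c)
E
```

```text
pics
{'time': 0.0, 'joint_positions': [-1.276, 0.333, -0.065, 1.461, 0.022, 1.35, -0.089], 'joint_vel': [-0.001, -0.0, 0.001, 0.0, -0.001, 0.0, -0.0], 'joint_torque': [-0.0, -62.324, 0.024, -38.99, -0.061, 0.04, 0.0], 'ee_pos': [0.195, 0.593, 0.222], 'eef_rot': [0.573, 0.414, -0.415, -0.572], 'ft_force': [0.178, -0.106, 0.89], 'torque': [-0.017, -0.003, -0.0], 'width': 0.087}
scene 438.58763496934347 438.58763496934347 316.2591776800262 197.35461757426748 [-0.08683974  0.          0.          0.          0.        ]
[[ 0.918 -0.206  0.34   0.11 ]
 [-0.397 -0.498  0.771 -0.901]
 [ 0.01  -0.842 -0.539  0.652]
 [ 0.     0.     0.     1.   ]]
top 490.40480967179286 490.40480967179286 329.7576750764621 193.18038238795913 [-0.00791877  0.          0.          0.          0.        ]
[[-1.100e-02 -9.720e-01  2.360e-01  2.160e-01]
 [-1.000e+00  1.000e-02 -3.000e-03 -3.600e-02]
 [ 1.000e-03 -2.360e-01 -9.720e-01  1.315e+00]
 [ 0.000e+00  0.000e+00  0.000e+00  1.000e+00]]
```

View pics/scene0.png

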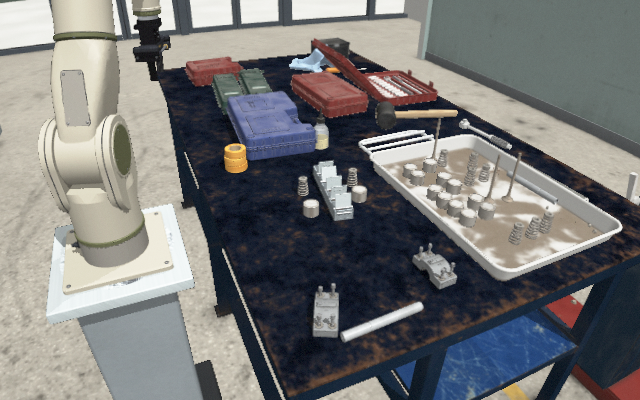

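View pics/top0.png

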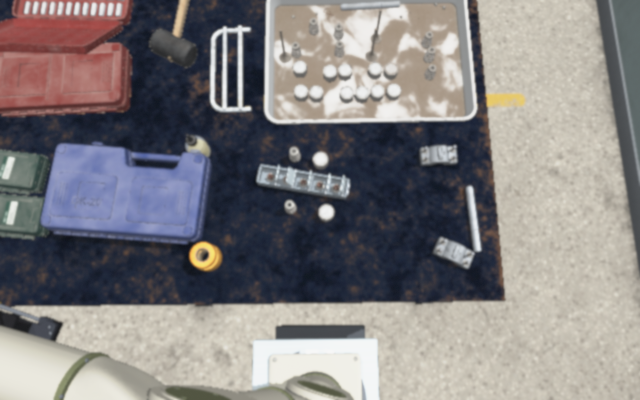

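The scene view shows the box at about (333,190), with springs and tappets on both sides of it. In the top view it runs from (257,175) to (350,188). I'll enlarge both.

```bash
python3 - <<'E'
import cv2
a=cv2.imread("pics/top0.png")[140:230,240:370]; cv2.imwrite("pics/top0z.png",cv2.resize(a,None,fx=6,fy=6,interpolation=cv2.INTER_CUBIC))
a=cv2.imread("pics/scene0.png")[150:230,285:385]; cv2.imwrite("pics/scene0z.png",cv2.resize(a,None,fx=7,fy=7,interpolation=cv2.INTER_CUBIC))
E
```

```text
(no output)
```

View pics/top0z.png

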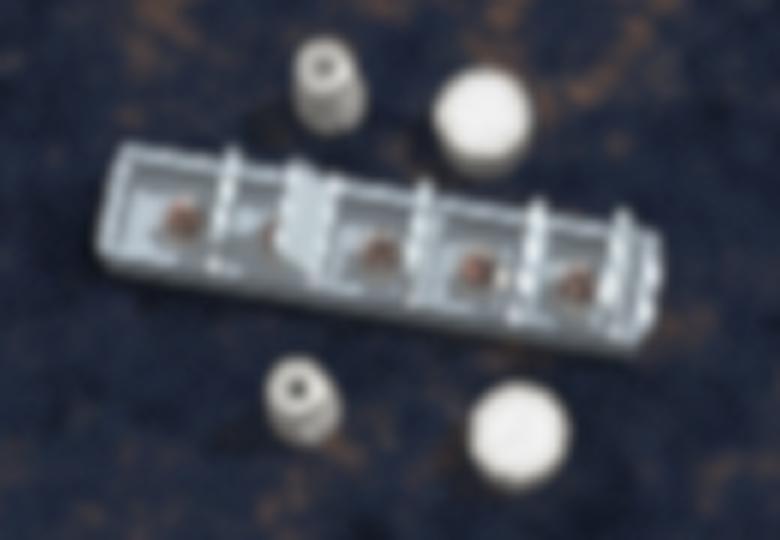

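View pics/scene0z.png

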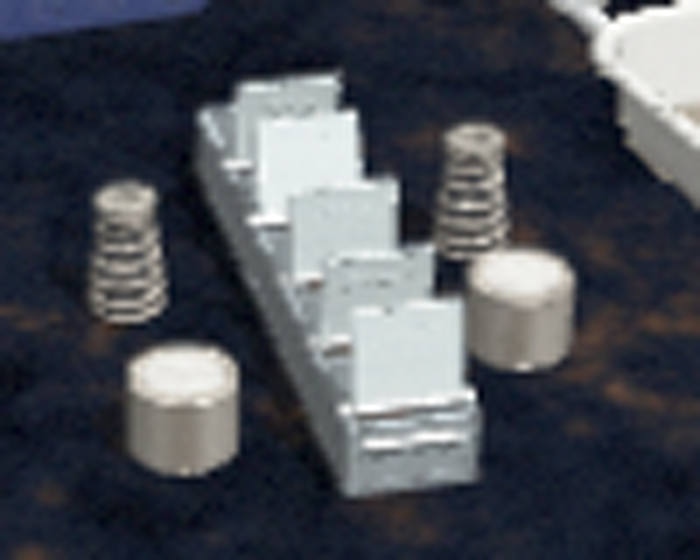

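```bash
cat > h.py <<'E'
import numpy as np, cv2
from scipy.spatial.transform import Rotation as R
def load(n):
    return dict(np.load(n))
def cast(c,uv,z):
    K=np.array([[c["fx"],0,c["cx"]],[0,c["fy"],c["cy"]],[0,0,1]],float)
    p=cv2.undistortPoints(np.array(uv,float).reshape(-1,1,2),K,np.array(c["dist"],float)).reshape(-1,2)
    d=np.c_[p,np.ones(len(p))]@c["cam_to_world"][:3,:3].T
    o=c["cam_to_world"][:3,3]
    return o+d*((z-o[2])/d[:,2])[:,None]
def proj(c,P):
    K=np.array([[c["fx"],0,c["cx"]],[0,c["fy"],c["cy"]],[0,0,1]],float)
    M=np.linalg.inv(c["cam_to_world"])
    return cv2.projectPoints(np.array(P,float).reshape(-1,1,3),cv2.Rodrigues(M[:3,:3])[0],M[:3,3],K,np.array(c["dist"],float))[0].reshape(-1,2)
E
python3 - <<'E'
from h import *
np.set_printoptions(suppress=True,precision=4)
print(R.from_quat([0.573,0.414,-0.415,-0.572]).as_matrix())
c=load("top0.npz")
z=np.array([[120,147],[100,258],[660,232],[638,335]])/6+[240,140]
P=cast(c,z,0.03);print(P); 
print(cast(c,np.array([[98,275],[638,352]])/6+[240,140],0.0))
s=load("scene0.npz")
# scene: rim corners -y end and +y near
q=np.array([[343,408],[475,400],[205,112]])/7+[285,150]
print(cast(s,q,0.03)); print(cast(s,np.array([[347,494],[478,478]])/7+[285,150],0.0))
q=np.array([[500,90],[325,60],[520,405],[298,380]])/6+[240,140]
for a,h in zip(q,[.031,.052,.031,.052]): print(cast(c,a,h))
E
```

```text
[[ 0.3122 -0.0003 -0.95  ]
 [ 0.95   -0.002   0.3122]
 [-0.002  -1.     -0.0003]]
[[ 0.6106  0.149   0.03  ]
 [ 0.5583  0.1569  0.03  ]
 [ 0.5679 -0.0964  0.03  ]
 [ 0.5201 -0.0855  0.03  ]]
[[ 0.5582  0.1621  0.    ]
 [ 0.5192 -0.0865  0.    ]]
[[ 0.5228 -0.0759  0.03  ]
 [ 0.5695 -0.0897  0.03  ]
 [ 0.5648  0.149   0.03  ]]
[[ 0.5201 -0.0873  0.    ]
 [ 0.5689 -0.0967  0.    ]]
[[ 0.6357 -0.0244  0.031 ]]
[[0.6439 0.0543 0.052 ]]
[[ 0.4883 -0.0323  0.031 ]]
[[0.4961 0.0652 0.052 ]]
```

The box's +y end points to world +y, with about -9.4° yaw, and its centre is near (0.565, 0.031). I'll shut the fingers and move over the box at a safe height for a closer wrist picture.

Call:
{"method": "jog_arm", "body": {"commands": [{"translation": [27,-36,0],"twist": 0.015},{"translation": [27,-36,0],"twist": 0.015},{"translation": [27,-36,0],"twist": 0.015},{"translation": [27,-36,0],"twist": 0.015},{"translation": [27,-36,0],"twist": 0.015},{"translation": [27,-36,0],"twist": 0.015},{"translation": [27,-36,0],"twist": 0.015},{"translation": [27,-36,0],"twist": 0.015},{"translation": [27,-36,0],"twist": 0.015},{"translation": [27,-36,0],"twist": 0.015},{"translation": [7,-36,0],"twist": 0},{"translation": [7,-36,0],"twist": 0},{"translation": [7,-36,0],"twist": 0},{"translation": [7,-36,0],"twist": 0},{"translation": [7,-36,0],"twist": 0},{"translation": [7,-36,0],"twist": 0},{"translation": [0,0,0],"twist": 0},{"translation": [0,0,0],"twist": 0}], "grip": 1, "grip_force": 10}}

```text
time: 1.9
ee_pos: [0.5071, 0.0173, 0.2223]
eef_rot: [-0.54, -0.456, 0.456, 0.541]
ft_force: [-0.1, 0.4, -0.7]
width: 0.0006
```

```bash
python3 - <<'E'
from bench import *
import cv2
from h import *
np.set_printoptions(suppress=True,precision=4)
s=read_state(); print(s["time"],s["ee_pos"],s["ft_force"],s["width"]); print(R.from_quat(s["eef_rot"]).as_matrix())
c=camera("wrist"); np.savez("wrist1.npz",**c); cv2.imwrite("pics/wrist1.png",c["img"][:,:,::-1]); print(c["cam_to_world"],c["fx"])
E
```

```text
1.9 [0.5071 0.0173 0.2223] [-0.0917  0.3852 -0.6502] 0.0006210643649479724
[[ 0.1686 -0.0006 -0.9857]
 [ 0.9857  0.0002  0.1686]
 [ 0.0001 -1.      0.0006]]
[[ 0.1674  0.94    0.2972  0.4251]
 [ 0.9859 -0.1594 -0.051   0.0315]
 [-0.0006  0.3016 -0.9534  0.3851]
 [ 0.      0.      0.      1.    ]] 349.2969934316257
```

View pics/wrist1.png

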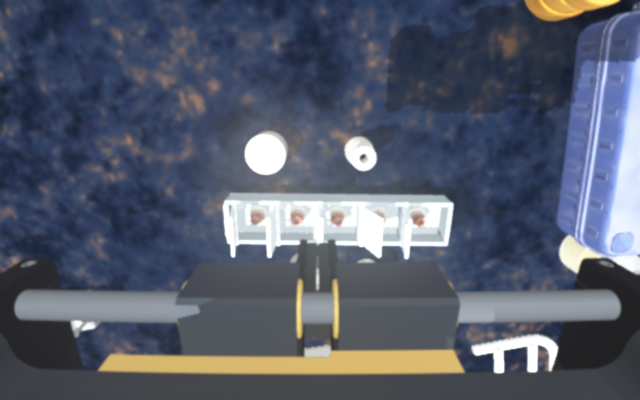

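The wrist view shows the box level in the picture, from (228,194) to (452,246), so the jaws already lie along its row. Lid 4, at about (370,230), is tipped partly forward. Next I'll measure the rim.

```bash
python3 - <<'E'
from h import *
c=load("wrist1.npz")
a=c["img"][180:260,215:465,::-1]; cv2.imwrite("pics/w1z.png",cv2.resize(a,None,fx=3,fy=3,interpolation=cv2.INTER_CUBIC))
E
```

```text
(no output)
```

View pics/w1z.png

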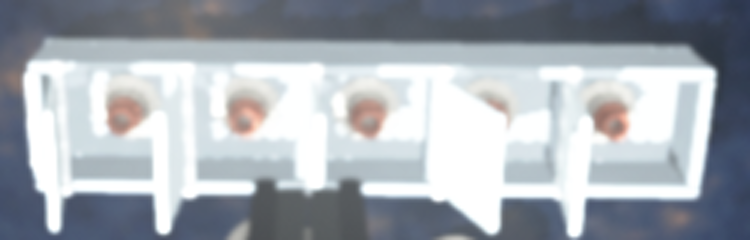

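```bash
python3 - <<'E'
from h import *
np.set_printoptions(suppress=True,precision=4)
c=load("wrist1.npz")
off=np.array([215,180])
u=np.array([[28,65],[714,67],[700,197],[38,190]])/3+off
P=cast(c,u,0.03);print(P)
def ed(i,j): d=P[j]-P[i]; return np.hypot(*d[:2]), np.degrees(np.arctan2(-d[0],d[1]))
print(ed(0,1),ed(3,2),ed(0,3),P.mean(0))
b=cast(c,np.array([[45,40],[690,45]])/3+off,0.0);print(b)
# fused candidate
for cx,cy,yaw in [(P.mean(0)[0],P.mean(0)[1],np.radians(-9.7))]:
    Rz=np.array([[np.cos(yaw),-np.sin(yaw)],[np.sin(yaw),np.cos(yaw)]])
    bx=np.array([[sx*25,sy*123] for sx,sy in[(-1,-1),(-1,1),(1,1),(1,-1)]])/1000
    W=np.c_[bx@Rz.T+[cx,cy],np.full(4,.03)]
    W0=W.copy();W0[:,2]=0
    H=np.c_[np.array([[0,-.112+.046*k] for k in range(5)])@Rz.T+[cx,cy],np.full(5,.0325)]
    print(W,H)
    for n,x,y,s in[("wrist1",215,180,3),("top0",240,140,6),("scene0",285,150,7)]:
        d=load(n+".npz"); im=cv2.resize(d["img"][y:y+90,x:x+(250 if n=="wrist1" else 130),::-1],None,fx=s,fy=s,interpolation=cv2.INTER_CUBIC)
        for w,col in((W,(0,0,255)),(W0,(0,255,0))):
            q=((proj(d,w)-[x-.5,y-.5])*s).astype(np.int32); cv2.polylines(im,[q],True,col,1)
        for p in ((proj(d,H)-[x-.5,y-.5])*s): cv2.circle(im,tuple(int(v) for v in p),3,(255,0,255),-1)
        cv2.imwrite(f"pics/ov_{n}.png",im[:600,:800])
E
```

```text
[[ 0.5215 -0.0858  0.03  ]
 [ 0.5633  0.1562  0.03  ]
 [ 0.6137  0.1484  0.03  ]
 [ 0.5695 -0.0943  0.03  ]]
(np.float64(0.24558091311040514), np.float64(-9.80397221623213)) (np.float64(0.24669810404243717), np.float64(-10.326782324578357)) (np.float64(0.04879073089727474), np.float64(-99.93352939602669)) [0.567  0.0311 0.03  ]
[[ 0.5209 -0.0868  0.    ]
 [ 0.5644  0.1579  0.    ]]
[[ 0.5216 -0.0859  0.03  ]
 [ 0.5631  0.1566  0.03  ]
 [ 0.6124  0.1482  0.03  ]
 [ 0.5709 -0.0943  0.03  ]] [[ 0.5481 -0.0793  0.0325]
 [ 0.5559 -0.0339  0.0325]
 [ 0.5636  0.0114  0.0325]
 [ 0.5714  0.0568  0.0325]
 [ 0.5791  0.1021  0.0325]]
```

View pics/ov_wrist1.png

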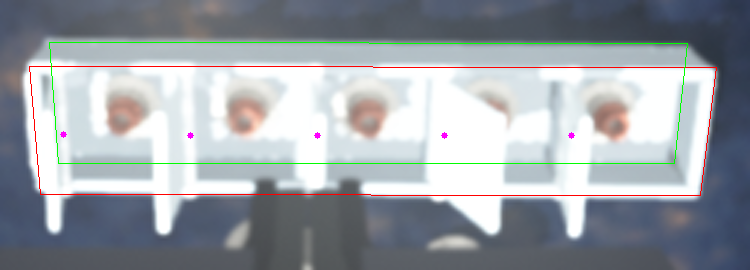

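View pics/ov_top0.png

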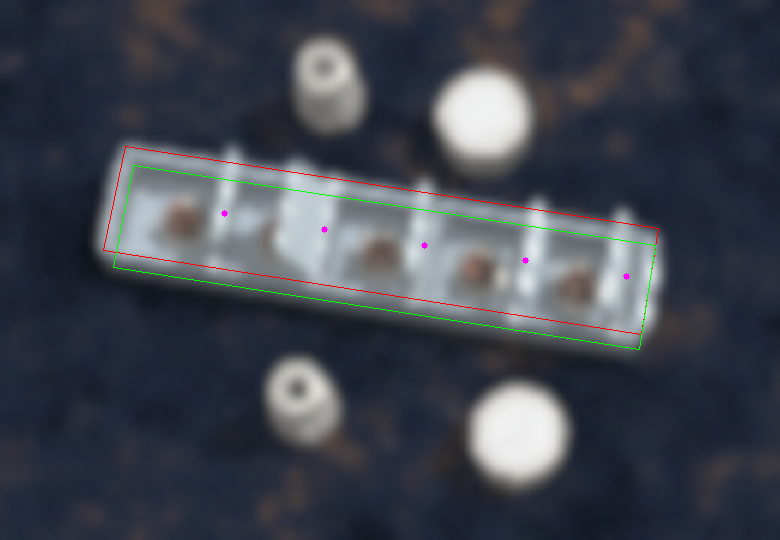

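View pics/ov_scene0.png

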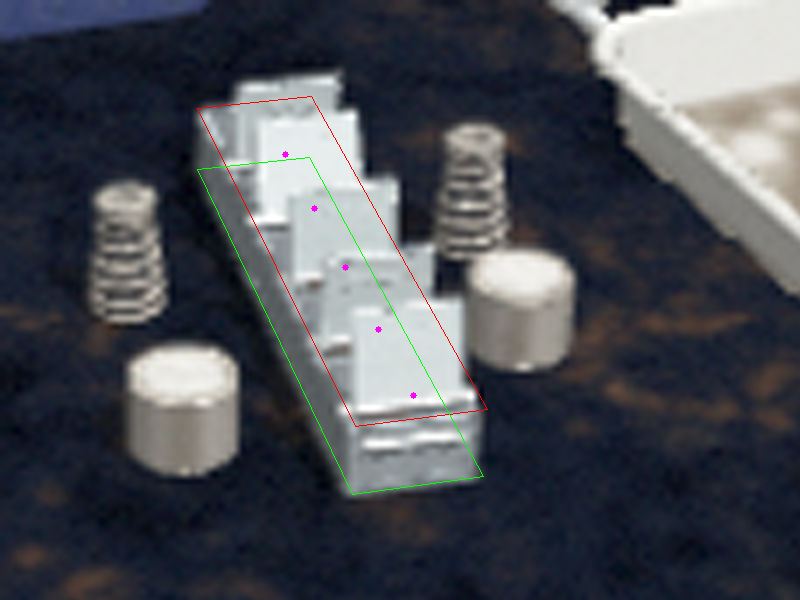

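The box fits all three views: centre (0.567, 0.031), yaw about -9.7°, and first hinge at (0.548, -0.079). I'll go behind lid 1, then lower the fingers.

Call:
{"method": "jog_arm", "body": {"commands": [{"translation": [6,-28,0],"twist": 0},{"translation": [7,-28,0],"twist": 0},{"translation": [7,-28,0],"twist": 0},{"translation": [7,-28,0],"twist": 0},{"translation": [6,-29,0],"twist": 0},{"translation": [0,0,-33],"twist": 0},{"translation": [0,0,-33],"twist": 0},{"translation": [0,0,-33],"twist": 0},{"translation": [0,0,-33],"twist": 0},{"translation": [0,0,-33],"twist": 0},{"translation": [0,0,0],"twist": 0},{"translation": [0,0,0],"twist": 0}]}}

```text
time: 3.15
ee_pos: [0.5404, -0.1223, 0.058]
eef_rot: [-0.54, -0.457, 0.457, 0.54]
ft_force: [0.3, 0.6, 1.0]
width: 0.0004
```

```bash
python3 - <<'E'
from bench import *
import cv2
from h import *
c=camera("scene"); np.savez("scene2.npz",**c); print(read_state()["ee_pos"],read_state()["ft_force"])
cv2.imwrite("pics/s2.png",cv2.resize(c["img"][110:230,275:405,::-1],None,fx=5,fy=5,interpolation=cv2.INTER_CUBIC))
E
```

```text
[ 0.54121588 -0.12266145  0.05897665] [ 0.87371329 -0.28892247  0.09803498]
```

View pics/s2.png

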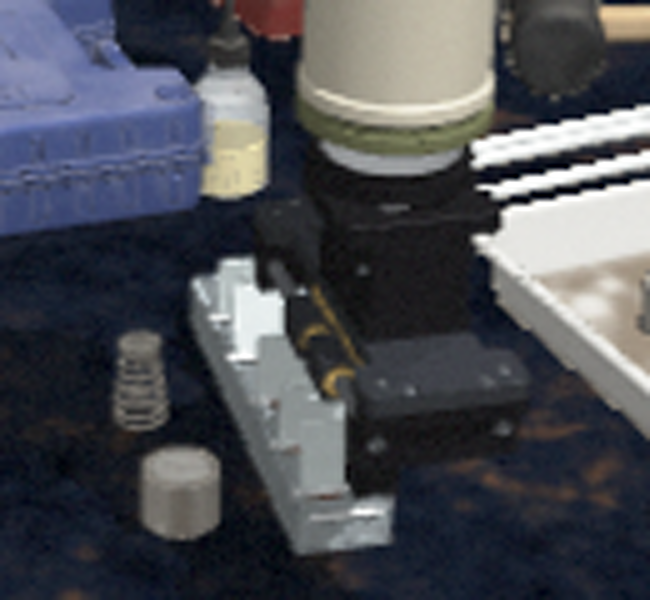

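```bash
python3 - <<'E'
from h import *
c=load("scene2.npz")
print((proj(c,[[.541,-.1225,.058],[.541,-.1225,.128],[.5481,-.0793,.0325]])-[275,110])*5)
E
```

```text
[[371.54710244 485.21357835]
 [379.10537276 361.39900087]
 [342.83507058 480.14698022]]
```

The fingertips, at (371,485) in the crop, are just behind lid 1 and centred on the row. Next I push lid 1 over near its free edge, then lower onto it.

Call:
{"method": "jog_arm", "body": {"commands": [{"translation": [1.7,9.8,0],"twist": 0},{"translation": [1.7,9.8,0],"twist": 0},{"translation": [1.7,9.8,0],"twist": 0},{"translation": [1.7,9.8,0],"twist": 0},{"translation": [1.7,9.8,0],"twist": 0},{"translation": [1.7,9.8,0],"twist": 0},{"translation": [0,0,-6],"twist": 0},{"translation": [0,0,-6],"twist": 0},{"translation": [0,0,-6],"twist": 0},{"translation": [0,0,-4],"twist": 0},{"translation": [0,0,0],"twist": 0},{"translation": [0,0,0],"twist": 0}]}}

```text
time: 4.4
ee_pos: [0.5504, -0.0648, 0.0355]
eef_rot: [-0.54, -0.456, 0.456, 0.54]
ft_force: [0.3, -0.4, -0.3]
width: 0.0002
```

Call:
{"method": "jog_arm", "body": {"commands": [{"translation": [0,0,-1],"twist": 0},{"translation": [0,0,-1],"twist": 0},{"translation": [0,0,0],"twist": 0}]}}

```text
time: 4.7
ee_pos: [0.5505, -0.0644, 0.0336]
eef_rot: [-0.54, -0.456, 0.456, 0.54]
ft_force: [-0.5, 0.8, 0.1]
width: 0.0004
```

Call:
{"method": "jog_arm", "body": {"commands": [{"translation": [0,0,-1],"twist": 0},{"translation": [0,0,0],"twist": 0},{"translation": [0,0,0],"twist": 0}]}}

```text
time: 5.0
ee_pos: [0.5506, -0.0645, 0.033]
eef_rot: [-0.54, -0.456, 0.456, 0.54]
ft_force: [-2.0, -0.2, 5.5]
width: 0.0004
```

Lid 1 is down: contact is at z ≈ 33 mm with about 5 N. Lid 2 gets the same stroke.

Call:
{"method": "jog_arm", "body": {"commands": [{"translation": [0,0,8],"twist": 0},{"translation": [0,0,14],"twist": 0},{"translation": [1.5,9,0],"twist": 0},{"translation": [1.5,9,0],"twist": 0},{"translation": [1.5,9,0],"twist": 0},{"translation": [1.6,9,0],"twist": 0},{"translation": [1.6,9.3,0],"twist": 0},{"translation": [0,0,-6],"twist": 0},{"translation": [0,0,-6],"twist": 0},{"translation": [0,0,-6],"twist": 0},{"translation": [0,0,-3],"twist": 0},{"translation": [0,0,0],"twist": 0},{"translation": [0,0,-0.7],"twist": 0},{"translation": [0,0,0],"twist": 0}]}}

```text
time: 6.4
ee_pos: [0.5581, -0.0197, 0.033]
eef_rot: [-0.54, -0.456, 0.456, 0.54]
ft_force: [-1.7, -0.6, 3.4]
width: 0.0006
```

```bash
python3 - <<'E'
from bench import *
import cv2
from h import *
c=camera("scene"); print(read_state()["ee_pos"],read_state()["ft_force"])
cv2.imwrite("pics/s3.png",cv2.resize(c["img"][110:230,275:405,::-1],None,fx=5,fy=5,interpolation=cv2.INTER_CUBIC))
E
```

```text
[ 0.5581205  -0.01968491  0.03300092] [-2.49350102 -1.32053851  4.14918686]
```

View pics/s3.png

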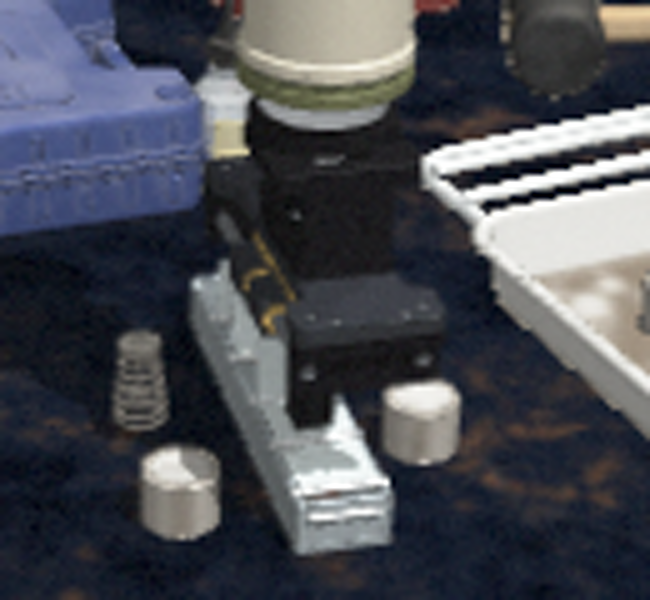

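Lids 1 and 2 are down flat, at about (340,450) in the crop, and the box hasn't moved. Lids 3 to 5 get the same strokes.

Call:
{"method": "jog_arm", "body": {"commands": [{"translation": [0,0,8],"twist": 0},{"translation": [0,0,14],"twist": 0},{"translation": [1.5,9,0],"twist": 0},{"translation": [1.5,9,0],"twist": 0},{"translation": [1.5,9,0],"twist": 0},{"translation": [1.6,9,0],"twist": 0},{"translation": [1.6,9.3,0],"twist": 0},{"translation": [0,0,-6],"twist": 0},{"translation": [0,0,-6],"twist": 0},{"translation": [0,0,-6],"twist": 0},{"translation": [0,0,-3],"twist": 0},{"translation": [0,0,0],"twist": 0},{"translation": [0,0,-0.9],"twist": 0},{"translation": [0,0,0],"twist": 0}]}}

```text
time: 7.85
ee_pos: [0.5659, 0.0258, 0.0331]
eef_rot: [0.54, 0.456, -0.456, -0.54]
ft_force: [0.3, 0.2, 0.2]
width: 0.0004
```

Call:
{"method": "jog_arm", "body": {"commands": [{"translation": [0,0,8],"twist": 0},{"translation": [0,0,14],"twist": 0},{"translation": [1.5,9,0],"twist": 0},{"translation": [1.5,9,0],"twist": 0},{"translation": [1.5,9,0],"twist": 0},{"translation": [1.6,9,0],"twist": 0},{"translation": [1.6,9.3,0],"twist": 0},{"translation": [0,0,-6],"twist": 0},{"translation": [0,0,-6],"twist": 0},{"translation": [0,0,-6],"twist": 0},{"translation": [0,0,-3],"twist": 0},{"translation": [0,0,0],"twist": 0},{"translation": [0,0,-1],"twist": 0},{"translation": [0,0,0],"twist": 0}]}}

```text
time: 9.25
ee_pos: [0.5737, 0.0712, 0.0331]
eef_rot: [0.54, 0.456, -0.456, -0.54]
ft_force: [-0.8, 0.1, 0.5]
width: 0.0006
```

The force on lids 3 and 4 was close to zero, so I'll lower a little more here to confirm contact.

Call:
{"method": "jog_arm", "body": {"commands": [{"translation": [0,0,-0.7],"twist": 0},{"translation": [0,0,0],"twist": 0},{"translation": [0,0,0],"twist": 0}]}}

```text
time: 9.55
ee_pos: [0.5737, 0.0712, 0.0329]
eef_rot: [-0.54, -0.456, 0.456, 0.54]
ft_force: [-3.1, -0.6, 6.7]
width: 0.0007
```

Call:
{"method": "jog_arm", "body": {"commands": [{"translation": [0,0,8],"twist": 0},{"translation": [0,0,14],"twist": 0},{"translation": [1.5,9,0],"twist": 0},{"translation": [1.5,9,0],"twist": 0},{"translation": [1.5,9,0],"twist": 0},{"translation": [1.6,9,0],"twist": 0},{"translation": [1.6,9.3,0],"twist": 0},{"translation": [0,0,-6],"twist": 0},{"translation": [0,0,-6],"twist": 0},{"translation": [0,0,-6],"twist": 0},{"translation": [0,0,-3],"twist": 0},{"translation": [0,0,0],"twist": 0},{"translation": [0,0,-1],"twist": 0},{"translation": [0,0,0],"twist": 0},{"translation": [0,0,0],"twist": 0}]}}

```text
time: 11.05
ee_pos: [0.5812, 0.1161, 0.0329]
eef_rot: [-0.54, -0.456, 0.456, 0.54]
ft_force: [-4.3, -1.3, 11.0]
width: 0.0005
```

Lid 5 is shut with firm contact. I'll lift and go back for a light press on lid 3, the one without confirmed contact.

Call:
{"method": "jog_arm", "body": {"commands": [{"translation": [0,0,8],"twist": 0},{"translation": [0,0,12],"twist": 0},{"translation": [-3.5,-21,0],"twist": 0},{"translation": [-3.5,-21,0],"twist": 0},{"translation": [-3.5,-21,0],"twist": 0},{"translation": [-3.5,-20,0],"twist": 0},{"translation": [0,0,-6],"twist": 0},{"translation": [0,0,-6],"twist": 0},{"translation": [0,0,-6],"twist": 0},{"translation": [0,0,-1.5],"twist": 0},{"translation": [0,0,0],"twist": 0},{"translation": [0,0,0],"twist": 0}]}}

```text
time: 12.25
ee_pos: [0.5673, 0.035, 0.0329]
eef_rot: [-0.54, -0.457, 0.457, 0.54]
ft_force: [-2.4, 0.9, 6.5]
width: 0.0005
```

Lid 3 gave about 6.5 N of contact, so it's shut. Now I'll lift clear and move aside to look.

Call:
{"method": "jog_arm", "body": {"commands": [{"translation": [0,0,10],"twist": 0},{"translation": [0,0,30],"twist": 0},{"translation": [0,0,35],"twist": 0},{"translation": [0,0,35],"twist": 0},{"translation": [0,0,35],"twist": 0},{"translation": [0,0,35],"twist": 0},{"translation": [-8,35,0],"twist": 0},{"translation": [-8,35,0],"twist": 0},{"translation": [-8,35,0],"twist": 0},{"translation": [-8,35,0],"twist": 0},{"translation": [-8,35,0],"twist": 0},{"translation": [-8,35,0],"twist": 0},{"translation": [-8,35,0],"twist": 0},{"translation": [-8,35,0],"twist": 0},{"translation": [0,0,0],"twist": 0},{"translation": [0,0,0],"twist": 0}]}}

```text
time: 13.85
ee_pos: [0.5028, 0.3147, 0.2129]
eef_rot: [0.54, 0.457, -0.457, -0.539]
ft_force: [0.4, 0.2, -0.1]
width: 0.0003
```

```bash
python3 - <<'E'
from bench import *
import cv2
from h import *
s=read_state(); print(s["time"],s["ee_pos"],s["ft_force"])
ims=[]
for n,(x,y) in [("scene",(285,150)),("top",(240,140))]:
    c=camera(n); np.savez(n+"9.npz",**c)
    o=load(n+"0.npz")
    cx,cy,yaw=.567,.0311,np.radians(-9.7)
    Rz=np.array([[np.cos(yaw),-np.sin(yaw)],[np.sin(yaw),np.cos(yaw)]])
    W=np.c_[np.array([[-25,-123],[-25,123],[25,123],[25,-123]])/1000@Rz.T+[cx,cy],np.zeros(4)]
    row=[]
    for d in(o,c):
        im=cv2.resize(d["img"][y:y+90,x:x+130,::-1],None,fx=3,fy=3,interpolation=cv2.INTER_CUBIC)
        q=((proj(d,W)-[x-.5,y-.5])*3).astype(np.int32); cv2.polylines(im,[q],True,(0,255,0),1); row.append(im)
    ims.append(np.hstack(row))
cv2.imwrite("pics/final.png",np.vstack(ims))
E
```

```text
13.85 [0.5027741  0.31474731 0.21288736] [ 0.39236914  0.21085245 -0.13209365]
```

View pics/final.png

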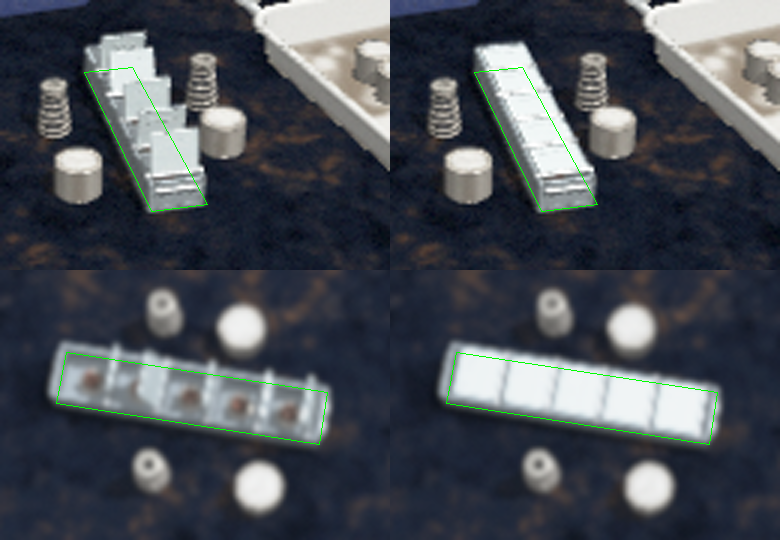

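The right-hand pictures show all five lids shut flat. The box still fits its original outline, and the springs and tappets haven't moved. The hand is clear, so I'm handing in.

```bash
python3 - <<'E'
from bench import *
print(close_job()); 
E
```

```text
the job is handed in; nothing more can be done
None
```

All five lids are shut flat, and I handed the job in at about 14 s with the hand raised and well clear of the box. With the fingers closed, I pushed each lid over near its free edge and then lowered onto it, in order from lid 1 to lid 5.

- **Contact:** Every lid ended on firm contact with the fingertip at about 33 mm; the readings were roughly 4 to 11 N. Lids 3 and 4 first read close to zero. I pressed lid 4 a little further straight away, and went back to lid 3 after lid 5; both then read about 6.5 N.
- **Final pictures:** The scene and top views show five flat lids. The box still fits the outline I measured at the start, and the springs and tappets beside it have not visibly moved. I did not look at the bearing caps and tape again, but the arm never worked near them.
- **Not confirmed:** No check failed or disagreed. I had no direct reading of the lid angles, so "flat" rests on the contact forces, the tip height and the pictures.

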